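# Hold the bird-mount block hole-up over the drip sheet

### The arm

A 6-joint arm with a two-finger parallel gripper is mounted at the origin on the work surface. World frame = base frame: x ahead of the robot, y to its left, z up, the work surface at z = 0. Lengths are in mm, angles in degrees, forces in N, time in s.
With the tool pointing down it reaches from about 350 to 850 mm from the base axis. Payload 8.1 kg.
Tool frame: the origin (TCP) lies midway between the tips of the shut fingers; the grasp point (between the pads) lies 19 mm behind it; z points along the fingers, y is the line along which they close (so a half turn about z gives the same grasp; the last joint's range is limited). The gripper opens to 85 mm and grips with 20 to 120 N. Pads are 22 mm wide; open, the fingers measure 114 mm over their backs; the gripper's body (76 mm by 85 mm) begins 54 mm behind the grasp point. The pads swing forward as they close: fully open they stand 13 mm farther back than shut.
Start: joints at [-77.086, 7.471, 85.268, -0, 87.261, -4.893], TCP at [183.512, -571.252, 231.292] pointing down, gripper open.
Joint ranges: [-169.43, 169.43], [-51.17, 129.36], [1.28, 143.12], [-76.62, 256.62], [0, 156.53], [-152.29, 152.29]. Speed limits (degrees/s): [136.94, 136.94, 159.86, 180, 180, 180].

### API

Orientations are given as [roll, pitch, yaw] about the fixed x, y, z axes, in that order (R = Rz(yaw) Ry(pitch) Rx(roll)).
In Python, from bench import sense, snapshot, camera_params, hand_in, masks_of, pinpoint gives the robot as it stands.
- The arm moves only by the tool step_arm, never from a script. Its argument "targets" is a list of rows, each an object with "angular": the turn, a rotation vector about the tool's x, y, z scaled (see below), a list of three; "dp": the shift along the tool's x, y, z scaled (see below), a list of three; "fingers": the closure, from 0 (fully open) to 1 (shut). A call has exactly 8 rows; each row is the pose to reach, as a shift and turn from the pose commanded when the call began, along the tool's axes at that moment, turning the shorter way round; what a row does not reach only later rows make up. The controller multiplies each number of a shift by 0.2 m and each number of a turn by 180 degrees. A row lasts 1/8 s, in which the tool goes at most 62.5 mm and 10.7 degrees, less where a joint would pass 70% of its speed; a pose out of reach is approached as far as the arm can. A call with a number of a shift or a turn outside -1 to 1 is refused whole. A call with a gripper value outside its range is refused whole. The fingers move at their own pace and stop on an object; "newtons" is the grip in N (left out, the last holds). Time passes only in rows, so rows that repeat a pose let the fingers close, or fill a call up. It gives the time, the measured TCP pose, the force, the opening and the grip force at its end, in the units of the state.
- sense(): the state, without advancing time (a new reading comes with each control period).
- snapshot(name): name is "scene" or "top" or "wrist"; returns the picture (384x512x3 uint8, blue, green, red); there is no depth.
- camera_params(name): a dict with "vfov" (degrees; the focal length in pixels is half the picture's height over the tangent of half this angle, whatever the lens; pixels are square), "cx", "cy" (the principal point, pixels), "D" ([k1, k2, p1, p2, k3] as OpenCV has them; the pictures are not rectified), "R" (3x3) and "t" (3): a world point X has camera coordinates R X + t. Camera axes: x right, y down, z forward; pixel columns grow to the right and rows downward; lengths in mm; the calibration is good to about 2 mm. A picture is of the moment at which its call begins: read the wrist's pose just before it. camera_params takes no time and is no camera call; for the wrist camera it gives the pose at the moment of the call.
- hand_in(): hands the job in; it is judged then, once.
Trained networks look in the newest picture that a camera, given by its name, has taken for a name from the list of things; names that differ only in an ending like _2 or _b are one class to them, and where a whole thing is asked for, a point or a joint stands for the part that bears it (a point fixed in the world has none). Each returns a list of dicts, best first, with "conf" (0 to 1); they miss things now and then, are a little off and sometimes report something else, mostly with a low value. They report only what shows in the picture. A call takes as long as a camera call.
- masks_of(camera, label): "pixels" (384x512 bool, what is visible of it) and "at" ([column, row] in pixels, amid what is visible of it).
- pinpoint(camera, label): "at" ([column, row] in pixels: a listed point, or the origin of a listed thing).
The state is a dict: "time": time; "joint_pos": joint angles; "qd": joint speeds; "joint_efforts": joint torques, N m; "tool_pos": TCP position; "tcp_rot": TCP orientation; "ft_force": force on the tool from outside, world axes, zero at the start; "wrist_torque": the same for the moment, N m; "finger_gap": finger opening in mm; "grip_force": force on a finger pad.
Only numpy, scipy, OpenCV 4.12 (cv2) and the standard library are available. Lean on these libraries where they do the work, as an engineer would, in place of code of your own. Each camera call takes 0.05 s, during which the arm holds its last target. There are 200 camera calls.

### The job

The oak block lying in the open specimen drawer is the foot of a bird mount, with a blind hole bored in one end for the perch post. Pick it out, turn it over so that the hole points straight up, and finish with it still gripped in the air over the brown paper sheet, about a hand's width above the paper, holding it still so that a colleague can glue the post in. Leave the bird skins, the finished mount and the loose perch where they are.

Things in the scene. Friction and masses are not known exactly. Their poses are not given: they have to be found in the camera images.
- block_mid (a point): Centre of the oak block, a square bar 80 mm long, 46 x 46 mm across, about 0.11 kg, lying on a long side in the drawer, this point 23 mm above the drawer floor. Its two ends look alike but for a round blind hole, 20 mm wide, 40 mm deep, in the middle of one. x axis: along the block towards the end with the hole (level at the start, in almost any direction). z: up at the start.
- block_hole (a point): Centre of the hole's mouth, in the end face of the block, 40 mm from the block's centre along the block's x axis. Same axes as the block.
- drawer_floor (a point): Centre of the inside floor of the light wooden drawer, which stands fixed on the bench; the floor is 10 mm above the bench top. Outside 340 mm (x) by 460 mm (y), walls 8 mm thick, rims 46 mm above the bench (36 mm above the floor). A partition 6 mm thick and 34 mm high runs along x at y = -75 mm; the block lies on the +y side of it, two bird skins on the -y side.
- sheet_mid (a point): Centre of the top of the brown paper sheet, 180 mm (x) by 200 mm (y), 2 mm thick, fixed flat on the bench to the left of the drawer.
- skin_a_mid (a point): Yellow bird study skin (stiff, 155 mm long with its bill and tail, 46 mm wide, 37 mm high) lying in the narrow part of the drawer; point on its middle, 15 mm above the drawer floor. x axis towards its bill. Leave alone.
- skin_b_mid (a point): Red bird study skin, otherwise as the yellow one. Leave alone.
- mount_mid (a point): Finished mount standing on the bench to the right of the drawer: an upright oak block 46 x 46 x 60 mm, a post with a 90 mm crossbar in its top and a blue bird on it, 210 mm tall in all; point at the centre of its block, 30 mm above the bench. z axis up. Leave alone.
- perch_mid (a point): Loose T-shaped wooden perch lying flat on the bench beyond the sheet, rods 16 mm thick, 120 mm long with a 90 mm crossbar at its far end; point on the axis of its long rod, 8 mm above the bench. x axis towards the crossbar. Leave alone.

How it is judged:
By the outcome, as a careful person would: the job done as asked, in the order asked, and still so for the second after the job is handed in, while the arm keeps its last pose, push and grip.
It also fails if it takes over 45 s, if anything falls off the work surface, if the arm or the gripper's body presses on something with over 40 N, if the wrist force passes 120 N, or if a joint passes its speed limit or range.

## Working session

There is one attempt and no reset: what is moved stays moved. The work goes in short steps, Python scripts to look and compute and a tool call to move; the robot and the scene stay as the last step left them, time stands still between calls to the robot, and variables do not carry over. Pictures are saved under pics/ and viewed, at most 10 in all, crops included, and the job is handed in when it is done.

Besides the shell and the picture viewer there is one more tool, called after ">>>" by a JSON object that holds its "fn" and its "kwargs". step_arm: Moves the arm, as the interface text tells. Its arguments: {"type":"object","properties":{"targets":{"type":"array","items":{"type":"object","properties":{"angular":{"type":"array","items":{"type":"number","minimum":-1,"maximum":1}},"dp":{"type":"array","items":{"type":"number","minimum":-1,"maximum":1}},"fingers":{"type":"number"}}}},"newtons":{"type":"number"}},"required":["targets"]}

```bash
mkdir -p pics; ls; cat > h.py <<'E'
import numpy as np, cv2
from bench import *
from scipy.spatial.transform import Rotation as Ro
def K(p):
    f=192/np.tan(np.radians(p['vfov']/2)); return np.array([[f,0,p['cx']],[0,f,p['cy']],[0,0,1.]])
def ray(p,px):
    R=np.array(p['R']);t=np.array(p['t'])
    n=cv2.undistortPoints(np.array([[px]],float),K(p),np.array(p['D'],float)).ravel()
    d=R.T@np.r_[n,1]; return -R.T@t, d/np.linalg.norm(d)
def onz(p,px,z):
    o,d=ray(p,px); return o+d*(z-o[2])/d[2]
def tri(rs):
    A=np.zeros((3,3));b=np.zeros(3)
    for o,d in rs:
        M=np.eye(3)-np.outer(d,d);A+=M;b+=M@o
    return np.linalg.solve(A,b)
def proj(p,X):
    return cv2.projectPoints(np.atleast_2d(X).astype(float),cv2.Rodrigues(np.array(p['R'],float))[0],np.array(p['t'],float),K(p),np.array(p['D'],float))[0].reshape(-1,2)
E
python3 - <<'E'
from h import *
s=sense(); print(s)
P={}
for c in ['scene','top']:
    im=snapshot(c); cv2.imwrite(f'pics/{c}0.png',im); P[c]=camera_params(c)
    print(c,-np.array(P[c]['R']).T@np.array(P[c]['t']))
for n in ['block_mid','block_hole','drawer_floor','sheet_mid','mount_mid','perch_mid']:
    rs=[]
    for c in P:
        r=pinpoint(c,n)
        print(n,c,[(np.round(q['at'],1),round(q['conf'],2)) for q in r[:3]])
        if r: rs.append(ray(P[c],r[0]['at']))
    if len(rs)==2: print(tri(rs).round(1))
E
```

```text
pics
{'time': 0.0, 'joint_pos': array([-7.70867333e+01,  7.51710358e+00,  8.53279299e+01, -7.32167605e-04,
        8.72619125e+01, -4.89300238e+00]), 'qd': array([-0.00214908, -0.1268176 ,  0.10569434, -0.10267595,  0.05030461,
       -0.0030846 ]), 'joint_efforts': array([-1.77616850e-03, -5.69403255e+01, -5.00556242e+01, -4.39940886e-04,
        1.47786172e-02,  5.89993078e-05]), 'tool_pos': array([ 183.37507525, -570.71983823,  230.23656424]), 'tcp_rot': array([-1.79893381e+02, -8.39337617e-03,  1.78062969e+01]), 'ft_force': array([-0.03814586,  0.40380924,  0.09312948]), 'wrist_torque': array([-0.02557615, -0.04387715, -0.00014724]), 'grip_force': 0.0, 'finger_gap': 85.18434925477014}
scene [1333.63474836 -612.34689024 1352.09154952]
top [ 346.47560296 -104.08106169 1227.22007791]
block_mid scene [(array([255.9, 182.1]), 0.61)]
block_mid top [(array([242.5, 210.5]), 0.95)]
[561.4 -96.2  18.4]
block_hole scene [(array([248.4, 187.2]), 0.71)]
block_hole top [(array([257.4, 204. ]), 0.55)]
[ 575.8 -141.4   42.4]
drawer_floor scene [(array([239.5, 188.5]), 0.77)]
drawer_floor top [(array([261.8, 213.9]), 0.8)]
[ 546.6 -155.6   12.4]
sheet_mid scene [(array([343.5, 127.7]), 0.75)]
sheet_mid top [(array([122.3, 229.4]), 0.97)]
[539.6 303.9   5.7]
mount_mid scene [(array([137.2, 255.6]), 0.75)]
mount_mid top [(array([381.8, 189.2]), 0.78)]
[ 586.6 -551.    38.8]
perch_mid scene [(array([377.4, 164.6]), 0.65)]
perch_mid top [(array([122.4, 169.5]), 0.77)]
[738.9 293.3   8.5]
```

```bash
python3 - <<'E'
import cv2,numpy as np
a=cv2.imread('pics/scene0.png');b=cv2.imread('pics/top0.png')
cv2.imwrite('pics/a.png',np.vstack([cv2.resize(a[130:280,110:410],(600,300)),cv2.resize(b[150:300,100:400],(600,300))]))
E
```

```text
(no output)
```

View pics/a.png

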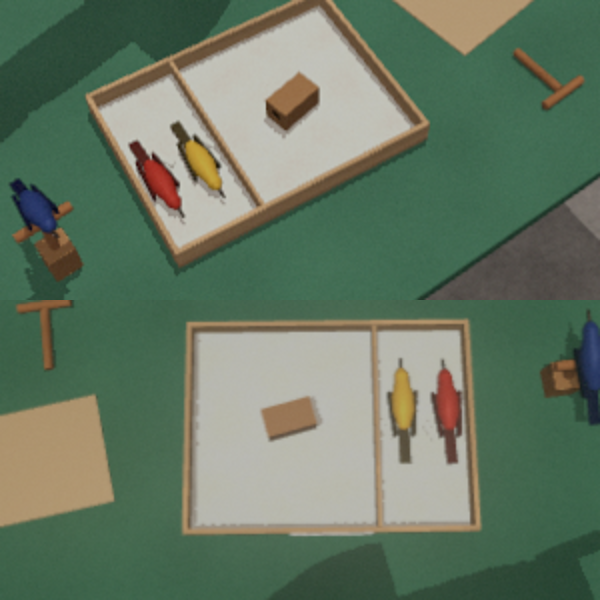

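View pics/top0.png

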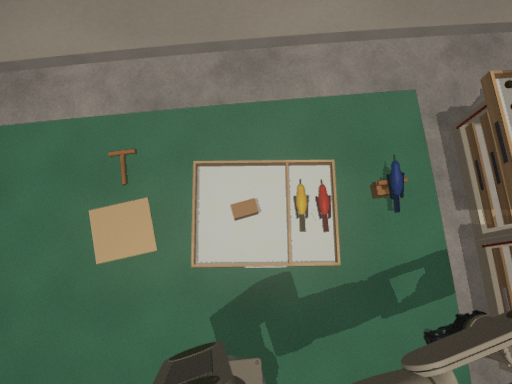

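The hole shows as a dark spot at about (250,187) in the scene view, on the end facing −y (the partition). In the top view the block is at (245,209). I'll work out a refined yaw and the first move.

```bash
cat >> h.py <<'E'
def goal(pos,Rg,cur=None):
    s=sense(); R=Ro.from_euler('xyz',s['tcp_rot'],degrees=True); 
    print('dp',(R.inv().apply(np.array(pos)-s['tool_pos'])/200).round(3),'ang',((R.inv()*Rg).as_rotvec(degrees=True)/180).round(3))
def down(xdir): # tool down, x axis along azimuth xdir
    return Ro.from_euler('xyz',[180,0,xdir],degrees=True)
E
python3 - <<'E'
from h import *
rs=[]
ms={}
for c in ['top','scene']:
    p=camera_params(c); m=masks_of(c,'block_mid'); print(c,[(q['conf'],q['at'],q['pixels'].sum()) for q in m[:2]])
    k=m[0]['pixels'].astype(np.uint8); cn=max(cv2.findContours(k,0,1)[0],key=cv2.contourArea)
    W=np.array([onz(p,x,56 if c=='top' else 40)[:2] for x in cn.reshape(-1,2)],np.float32)
    print(cv2.minAreaRect(W))
    rs.append(ray(p,m[0]['at']))
print(tri(rs))
p=camera_params('top')
for px in [(242.5,210.5),(257.4,204)]: print(onz(p,px,40))
w=camera_params('wrist'); s=sense(); R=Ro.from_euler('xyz',s['tcp_rot'],degrees=True).as_matrix()
print('cam in tool',R.T@(-np.array(w['R']).T@np.array(w['t'])-s['tool_pos']), 'axes',(np.array(w['R'])@R).round(3),w['vfov'])
goal([561,-96,235],down(17.8))
E
```

```text
top [(0.57, [243.0, 209.9], np.int64(466))]
((559.0236206054688, -100.23334503173828), (57.69942855834961, 85.72183990478516), 12.205565452575684)
scene [(0.79, [255.5, 181.3], np.int64(450))]
((565.4973754882812, -100.36907958984375), (68.80241394042969, 97.28496551513672), 9.649007797241211)
[561.9546079  -98.09561622  25.2566049 ]
[558.35817711 -94.80763035  40.        ]
[ 574.96907913 -143.97002799   40.        ]
cam in tool [  71.57949726   -0.38146194 -142.98961077] axes [[-0.     1.     0.   ]
 [-0.959 -0.    -0.283]
 [-0.283 -0.     0.959]] 71.78995631540342
dp [ 2.524 -1.685 -0.019] ang [ 0. -0.  0.]
```

>>> {"fn": "step_arm", "kwargs": {"targets": [{"dp": [0.1, -0.066, 0], "angular": [0, 0.02, 0], "fingers": 0}, {"dp": [0.25, -0.166, 0], "angular": [0, 0.05, 0], "fingers": 0}, {"dp": [0.42, -0.28, 0], "angular": [0, 0.08, 0], "fingers": 0}, {"dp": [0.6, -0.4, 0], "angular": [0, 0.1, 0], "fingers": 0}, {"dp": [0.78, -0.52, 0], "angular": [0, 0.1, 0], "fingers": 0}, {"dp": [0.9, -0.6, 0], "angular": [0, 0.1, 0], "fingers": 0}, {"dp": [1, -0.667, 0], "angular": [0, 0.1, 0], "fingers": 0}, {"dp": [1, -0.667, 0], "angular": [0, 0.1, 0], "fingers": 0}]}}

```text
time: 1.8
tool_pos: [333.8, -382.1, 231.5]
tcp_rot: [180.0, -18.0, 17.9]
ft_force: [-0.8, -0.2, 0.3]
finger_gap: 85.1
grip_force: 0.0
```

```bash
python3 - <<'E'
from h import *
s=sense(); print({k:np.round(s[k],2) for k in ['time','joint_pos','tool_pos','tcp_rot','ft_force']})
goal([570,-110,235],down(105))
E
```

```text
{'time': np.float64(1.8), 'joint_pos': array([-67.67, -11.91, 105.99,  18.03,  84.73,   2.92]), 'tool_pos': array([ 333.84, -382.1 ,  231.54]), 'tcp_rot': array([179.97, -18.  ,  17.94]), 'ft_force': array([-0.76, -0.16,  0.31])}
dp [ 1.472 -0.931  0.46 ] ang [ 0.076 -0.08  -0.479]
```

>>> {"fn": "step_arm", "kwargs": {"targets": [{"dp": [0.08, -0.05, 0.02], "angular": [0, -0.01, -0.03], "fingers": 0}, {"dp": [0.23, -0.15, 0.07], "angular": [0.01, -0.02, -0.08], "fingers": 0}, {"dp": [0.4, -0.25, 0.12], "angular": [0.02, -0.03, -0.13], "fingers": 0}, {"dp": [0.55, -0.34, 0.17], "angular": [0.03, -0.035, -0.18], "fingers": 0}, {"dp": [0.7, -0.43, 0.215], "angular": [0.035, -0.04, -0.23], "fingers": 0}, {"dp": [0.85, -0.53, 0.26], "angular": [0.045, -0.05, -0.28], "fingers": 0}, {"dp": [0.96, -0.6, 0.3], "angular": [0.05, -0.055, -0.33], "fingers": 0}, {"dp": [1, -0.63, 0.31], "angular": [0.055, -0.06, -0.36], "fingers": 0}]}}

```text
time: 2.8
tool_pos: [494.7, -198.6, 234.0]
tcp_rot: [177.1, -3.9, 83.7]
ft_force: [-0.3, 0.1, 0.4]
finger_gap: 85.4
grip_force: 0.0
```

```bash
python3 - <<'E'
from h import *
s=sense(); print({k:np.round(s[k],2) for k in ['time','joint_pos','tool_pos','tcp_rot','ft_force']})
goal([570,-110,235],down(105))
E
```

```text
{'time': np.float64(2.8), 'joint_pos': array([-30.67,  -4.6 ,  97.4 ,   4.78,  86.15, -24.57]), 'tool_pos': array([ 494.72, -198.65,  233.98]), 'tcp_rot': array([177.07,  -3.91,  83.72]), 'ft_force': array([-0.31,  0.13,  0.41])}
dp [0.481 0.324 0.044] ang [ 0.02  -0.018 -0.119]
```

>>> {"fn": "step_arm", "kwargs": {"targets": [{"dp": [0.05, 0.03, 0.005], "angular": [0.002, -0.002, -0.012], "fingers": 0}, {"dp": [0.15, 0.1, 0.015], "angular": [0.006, -0.006, -0.04], "fingers": 0}, {"dp": [0.27, 0.18, 0.025], "angular": [0.011, -0.01, -0.07], "fingers": 0}, {"dp": [0.38, 0.26, 0.035], "angular": [0.016, -0.014, -0.1], "fingers": 0}, {"dp": [0.45, 0.3, 0.04], "angular": [0.02, -0.018, -0.119], "fingers": 0}, {"dp": [0.48, 0.324, 0.044], "angular": [0.02, -0.018, -0.119], "fingers": 0}, {"dp": [0.48, 0.324, 0.044], "angular": [0.02, -0.018, -0.119], "fingers": 0}, {"dp": [0.48, 0.324, 0.044], "angular": [0.02, -0.018, -0.119], "fingers": 0}]}}

```text
time: 3.8
tool_pos: [569.3, -111.9, 235.2]
tcp_rot: [179.9, -0.1, 104.6]
ft_force: [-0.6, -0.7, 0.3]
finger_gap: 85.4
grip_force: 0.0
```

```bash
python3 - <<'E'
from h import *
import pickle
s=sense(); print({k:np.round(s[k],2) for k in ['time','joint_pos','tool_pos','tcp_rot']})
p=camera_params('wrist'); im=snapshot('wrist'); cv2.imwrite('pics/w1.png',im)
m=masks_of('wrist','block_mid'); b=pinpoint('wrist','block_mid');h=pinpoint('wrist','block_hole')
print([(q['conf'],q['at']) for q in b+h],len(m))
pickle.dump((p,m,b,h),open('w1.pkl','wb'))
for q in b: print(onz(p,q['at'],33))
E
```

```text
{'time': np.float64(3.8), 'joint_pos': array([-16.26,   4.31,  88.23,   0.12,  87.46, -30.9 ]), 'tool_pos': array([ 569.31, -111.9 ,  235.23]), 'tcp_rot': array([ 1.7994e+02, -1.1000e-01,  1.0464e+02])}
[(0.8, [251.4, 159.7])] 1
[ 562.13302138 -100.15697866   33.        ]
```

View pics/w1.png

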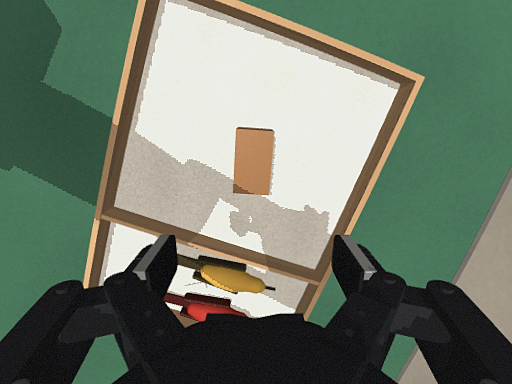

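```bash
cat >> h.py <<'E'
def rect(p,im,seed,z):
    hsv=cv2.cvtColor(im,cv2.COLOR_BGR2HSV).astype(int)
    c=hsv[int(seed[1])-4:int(seed[1])+5,int(seed[0])-4:int(seed[0])+5].reshape(-1,3).mean(0)
    m=((abs(hsv-c)<[8,50,40]).all(2)).astype(np.uint8)
    m=cv2.morphologyEx(m,cv2.MORPH_OPEN,np.ones((5,5)))
    n,l=cv2.connectedComponents(m); k=(l==l[int(seed[1]),int(seed[0])]).astype(np.uint8)
    cn=max(cv2.findContours(k,0,1)[0],key=cv2.contourArea).reshape(-1,2)
    print('c',c,'bbox',cn.min(0),cn.max(0))
    W=np.array([onz(p,x,z)[:2] for x in cn],np.float32)
    return cv2.minAreaRect(W)
E
python3 - <<'E'
from h import *
import pickle
p,m,b,h=pickle.load(open('w1.pkl','rb')); im=cv2.imread('pics/w1.png')
for z in (50,56,62): print(z,rect(p,im,(254,155),z))
cs=[(236,129),(273,129),(272,193),(234,192)]
print([onz(p,c,56).round(1) for c in cs])
print('xdir');goal([562,-103,150],down(105))
# kinematics fit
from scipy.optimize import least_squares
D=[([-77.086,7.517,85.328,0,87.262,-4.893],[183.4,-570.7,230.2],[180.1,0,17.806]),
([-67.67,-11.91,105.99,18.03,84.73,2.92],[333.84,-382.1,231.54],[179.97,-18,17.94]),
([-30.67,-4.6,97.4,4.78,86.15,-24.57],[494.72,-198.65,233.98],[177.07,-3.91,83.72]),
([-16.26,4.31,88.23,.12,87.46,-30.9],[569.31,-111.9,235.23],[179.94,-.11,104.64])]
rz=lambda a:Ro.from_euler('z',a,degrees=True); ry=lambda a:Ro.from_euler('y',a,degrees=True)
def Rf(q): return rz(q[0])*ry(q[1]+q[2])*rz(-q[3])*ry(q[4])*rz(q[5])
Ms=[(Rf(q).inv()*Ro.from_euler('xyz',e,degrees=True)) for q,_,e in D]
Ms2=[((rz(q[0])*ry(q[1]+q[2])*rz(q[3])*ry(q[4])*rz(q[5])).inv()*Ro.from_euler('xyz',e,degrees=True)) for q,_,e in D]
print([M.as_euler('xyz',True).round(1) for M in Ms],[M.as_euler('xyz',True).round(1) for M in Ms2])
E
```

```text
c [ 13.7654321  128.80246914 185.39506173] bbox [234 129] [273 194]
50 ((564.0701293945312, -100.53864288330078), (46.6612548828125, 81.64360046386719), 10.89139175415039)
c [ 13.7654321  128.80246914 185.39506173] bbox [234 129] [273 194]
56 ((563.8283081054688, -99.4776611328125), (45.8087272644043, 80.15180206298828), 10.89115047454834)
c [ 13.7654321  128.80246914 185.39506173] bbox [234 129] [273 194]
62 ((563.5865478515625, -98.41665649414062), (44.95612716674805, 78.66002655029297), 10.891129493713379)
[array([534.5, -65.2,  56. ]), array([577. , -54.1,  56. ]), array([ 597.3, -131. ,   56. ]), array([ 550.3, -141.9,   56. ])]
xdir
dp [ 0.05  -0.026  0.427] ang [ 0.    -0.001 -0.002]
[array([-0., -0., 90.]), array([ 3.3, 35.8, 94.5]), array([-3.9,  8.7, 90.3]), array([-0.1,  0.2, 90. ])] [array([-0., -0., 90.]), array([ 0., -0., 90.]), array([ 0.,  0., 90.]), array([ 0.,  0., 90.])]
```

Wrist view: block's top face corners are near (236,129), (273,129), (272,193), (234,192), and at z=56 the size matches 46×80. I'll descend for a second view.

>>> {"fn": "step_arm", "kwargs": {"targets": [{"dp": [0.01, 0, 0.05], "angular": [0, 0, 0.003], "fingers": 0}, {"dp": [0.02, 0, 0.14], "angular": [0, 0, 0.007], "fingers": 0}, {"dp": [0.04, -0.006, 0.25], "angular": [0, 0, 0.012], "fingers": 0}, {"dp": [0.055, -0.01, 0.35], "angular": [0, 0, 0.014], "fingers": 0}, {"dp": [0.064, -0.012, 0.41], "angular": [0, 0, 0.014], "fingers": 0}, {"dp": [0.064, -0.012, 0.427], "angular": [0, 0, 0.014], "fingers": 0}, {"dp": [0.064, -0.012, 0.427], "angular": [0, 0, 0.014], "fingers": 0}, {"dp": [0.064, -0.012, 0.427], "angular": [0, 0, 0.014], "fingers": 0}]}}

```text
time: 5.0
tool_pos: [564.9, -99.4, 150.9]
tcp_rot: [179.8, -0.1, 102.2]
ft_force: [-0.6, -0.1, -0.5]
finger_gap: 85.6
grip_force: 0.0
```

```bash
python3 - <<'E'
from h import *
s=sense(); print({k:np.round(s[k],3) for k in ['time','joint_pos','tool_pos','tcp_rot']})
p=camera_params('wrist'); im=snapshot('wrist'); cv2.imwrite('pics/w2.png',im)
m=masks_of('wrist','block_mid'); b=pinpoint('wrist','block_mid');h=pinpoint('wrist','block_hole')
print([(q['conf'],q['at']) for q in b+h])
sd=proj(p,[564,-99.5,56])[0]; print(sd)
for z in (50,56,62): print(z,rect(p,im,sd,z))
E
```

```text
{'time': np.float64(5.0), 'joint_pos': array([-15.177,   6.227,  95.123,   0.126,  78.544, -27.43 ]), 'tool_pos': array([564.856, -99.362, 150.923]), 'tcp_rot': array([ 1.79849e+02, -6.10000e-02,  1.02228e+02])}
[(0.62, [253.1, 184.8]), (0.64, [252.7, 223.5])]
[253.48672269 192.79748464]
c [ 13.67901235 133.54320988 159.96296296] bbox [229 150] [279 216]
50 ((562.6565551757812, -92.72267150878906), (46.860023498535156, 64.38751220703125), 10.716485023498535)
c [ 13.67901235 133.54320988 159.96296296] bbox [229 150] [279 216]
56 ((562.3223266601562, -91.1598129272461), (45.7078742980957, 62.80435562133789), 10.7164888381958)
c [ 13.67901235 133.54320988 159.96296296] bbox [229 150] [279 216]
62 ((561.988037109375, -89.59697723388672), (44.55561065673828, 61.2212028503418), 10.716495513916016)
```

View pics/w2.png

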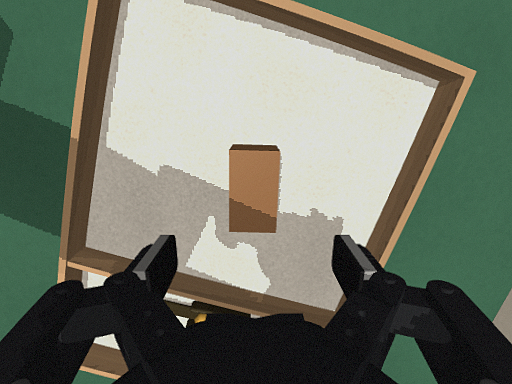

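```bash
cat > kin.py <<'E'
import numpy as np
from scipy.optimize import least_squares
from scipy.spatial.transform import Rotation as Ro
D=[([-77.086,7.517,85.328,0,87.262,-4.893],[183.4,-570.7,230.2]),
([-67.67,-11.91,105.99,18.03,84.73,2.92],[333.84,-382.1,231.54]),
([-30.67,-4.6,97.4,4.78,86.15,-24.57],[494.72,-198.65,233.98]),
([-16.26,4.31,88.23,.12,87.46,-30.9],[569.31,-111.9,235.23]),
([-15.177,6.227,95.123,.126,78.544,-27.43],[564.856,-99.362,150.923])]
rz=lambda a:Ro.from_euler('z',a,degrees=True); ry=lambda a:Ro.from_euler('y',a,degrees=True)
def Rf(q): return rz(q[0])*ry(q[1]+q[2])*rz(q[3])*ry(q[4])*rz(q[5]+90)
def A(q):
    a=rz(q[0]).as_matrix();b=(rz(q[0])*ry(q[1])).as_matrix();c=(rz(q[0])*ry(q[1]+q[2])).as_matrix();R=Rf(q).as_matrix()
    return np.c_[a,b[:,2],c[:,0],c[:,2],R[:,2]]   # a1,b,h,L2,a3,L3,d
AA=np.vstack([A(q) for q,_ in D]);pp=np.hstack([p for _,p in D])
P0=np.array([50,50,450,400,0,400,280.])
lam=.003
P=P0+np.linalg.lstsq(np.vstack([AA,lam*np.eye(7)]),np.r_[pp-AA@P0,np.zeros(7)],rcond=None)[0]
def fk(q): return A(q)@P,Rf(q)
lo=np.array([-169.43,-51.17,1.28,-76.62,0,-152.29]);hi=np.array([169.43,129.36,143.12,256.62,156.53,152.29])
def ik(pos,R,q0):
    def f(q):
        p,r=fk(q); return np.r_[(p-pos)/5,(r.inv()*R).as_rotvec(degrees=True)]
    r=least_squares(f,np.clip(q0,lo+.1,hi-.1),bounds=(lo,hi)); return r.x,r.cost
E
python3 - <<'E'
from h import *
from kin import *
print('P',P.round(1),'res',(AA@P-pp).round(1), np.linalg.svd(AA)[1].round(3))
p=camera_params('wrist')
C=[onz(p,c,56)[:2] for c in [(229,150),(280,151),(276,232),(228,231)]]
print(np.round(C,1),np.mean(C,0)); e=[C[1]-C[0],C[2]-C[1],C[2]-C[3],C[3]-C[0]]; print([(np.degrees(np.arctan2(v[1],v[0])).round(1),np.hypot(*v).round(1)) for v in e])
# final: -x_tool up, tool z azimuth phi
rng=np.random.default_rng(0)
for phi in range(-180,180,20):
    z=np.array([np.cos(np.radians(phi)),np.sin(np.radians(phi)),0]); 
    for name,x in (('A',np.array([0,0,-1.])),('B',np.array([0,0,1.]))):
        R=Ro.from_matrix(np.c_[x,np.cross(z,x),z]); best=None
        for k in range(6):
            q,c=ik(np.array([540,300,137])+23*z,R,rng.uniform(lo,hi) if k else [25,10,95,0,80,-30])
            if c<.05: print(phi,name,q.round(0),round(c,3)); 
E
```

```text
P [3.000e-01 5.120e+01 3.180e+02 3.691e+02 6.160e+01 5.531e+02 3.648e+02] res [-0. -0.  0. -0.  0. -0.  0.  0. -0. -0. -0.  0. -0.  0.  0.] [4.456 3.161 2.241 0.267 0.205 0.093 0.09 ]
[[ 533.7  -64.8]
 [ 578.5  -56. ]
 [ 593.6 -133.8]
 [ 547.4 -142.7]] [563.31730403 -99.30112288]
[(np.float64(11.1), np.float64(45.7)), (np.float64(-79.1), np.float64(79.2)), (np.float64(10.9), np.float64(47.0)), (np.float64(-80.0), np.float64(79.1))]
-100 A [ 43.  82.  26. -67. 140.  29.] 0.0
-100 A [ 43.  82.  26. -67. 140.  29.] 0.0
-100 B [  43.   82.   26.  -67.  140. -151.] 0.0
-80 A [ 49.  68.  51. -68. 124.  36.] 0.0
-80 A [ 49.  68.  51. -68. 124.  36.] 0.0
-80 A [ 49.  68.  51. -68. 124.  36.] 0.0
-80 A [ 49.  68.  51. -68. 124.  36.] 0.0
-80 B [  49.   68.   51.  -68.  124. -144.] 0.0
-80 B [  49.   68.   51.  -68.  124. -144.] 0.0
-80 B [  49.   68.   51.  -68.  124. -144.] 0.0
-60 A [ 54.  55.  73. -75. 109.  41.] 0.0
-60 A [ 54.  55.  73. -75. 109.  41.] 0.0
-60 A [ 54.  55.  73. -75. 109.  41.] 0.0
-60 A [ 54.  55.  73. -75. 109.  41.] 0.0
-60 B [  54.   55.   73.  -75.  109. -139.] 0.0
0
[... 1757 characters left out ...]
56.  71.  68. 116. -43.] 0.0
120 B [ -4.  56.  71.  68. 116. -43.] 0.0
120 B [ -4.  56.  71.  68. 116. -43.] 0.0
120 B [ -4.  56.  71.  68. 116. -43.] 0.0
140 A [  2.  69.  49.  63. 131. 142.] 0.0
140 A [  2.  69.  49.  63. 131. 142.] 0.0
140 A [  2.  69.  49.  63. 131. 142.] 0.0
140 B [  2.  69.  49.  63. 131. -38.] 0.0
140 B [  2.  69.  49.  63. 131. -38.] 0.0
140 B [  2.  69.  49.  63. 131. -38.] 0.0
140 B [  2.  69.  49.  63. 131. -38.] 0.0
160 A [  9.  84.  23.  62. 147. 148.] 0.0
160 B [  9.  84.  23.  62. 147. -32.] 0.0
160 B [  9.  84.  23.  62. 147. -32.] 0.0
160 B [  9.  84.  23.  62. 147. -32.] 0.0
160 B [  9.  84.  23.  62. 147. -32.] 0.0
160 B [  9.  84.  23.  62. 147. -32.] 0.0
```

>>> {"fn": "step_arm", "kwargs": {"targets": [{"dp": [0, -0.003, 0.05], "angular": [0, 0, 0.008], "fingers": 0}, {"dp": [0, -0.006, 0.16], "angular": [0, 0, 0.008], "fingers": 0}, {"dp": [0, -0.007, 0.3], "angular": [0, 0, 0.008], "fingers": 0}, {"dp": [0, -0.007, 0.44], "angular": [0, 0, 0.008], "fingers": 0}, {"dp": [0, -0.007, 0.56], "angular": [0, 0, 0.008], "fingers": 0}, {"dp": [0, -0.007, 0.64], "angular": [0, 0, 0.008], "fingers": 0}, {"dp": [0, -0.007, 0.68], "angular": [0, 0, 0.008], "fingers": 0}, {"dp": [0, -0.007, 0.68], "angular": [0, 0, 0.008], "fingers": 0}]}}

```text
time: 6.2
tool_pos: [562.8, -99.1, 13.7]
tcp_rot: [180.0, -0.1, 100.8]
ft_force: [-0.5, -0.4, -0.6]
finger_gap: 85.5
grip_force: 0.0
```

>>> {"fn": "step_arm", "kwargs": {"newtons": 50, "targets": [{"dp": [0, 0, 0], "angular": [0, 0, 0], "fingers": 0.15}, {"dp": [0, 0, 0], "angular": [0, 0, 0], "fingers": 0.3}, {"dp": [0, 0, 0], "angular": [0, 0, 0], "fingers": 0.4}, {"dp": [0, 0, 0], "angular": [0, 0, 0], "fingers": 0.5}, {"dp": [0, 0, 0], "angular": [0, 0, 0], "fingers": 0.6}, {"dp": [0, 0, 0], "angular": [0, 0, 0], "fingers": 0.8}, {"dp": [0, 0, 0], "angular": [0, 0, 0], "fingers": 1}, {"dp": [0, 0, 0], "angular": [0, 0, 0], "fingers": 1}]}}

```text
time: 7.2
tool_pos: [563.5, -99.3, 14.6]
tcp_rot: [179.9, -0.1, 100.8]
ft_force: [-0.6, -0.3, 5.7]
finger_gap: 45.4
grip_force: 51.6
```

>>> {"fn": "step_arm", "kwargs": {"targets": [{"dp": [0, 0, -0.04], "angular": [0, 0, 0], "fingers": 1}, {"dp": [0, 0, -0.13], "angular": [0, 0, 0], "fingers": 1}, {"dp": [0, 0, -0.28], "angular": [0, 0, 0], "fingers": 1}, {"dp": [0, 0, -0.45], "angular": [0, 0, 0], "fingers": 1}, {"dp": [0, 0, -0.63], "angular": [0, 0, 0], "fingers": 1}, {"dp": [0, 0, -0.8], "angular": [0, 0, 0], "fingers": 1}, {"dp": [0, 0, -0.92], "angular": [0, 0, 0], "fingers": 1}, {"dp": [0, 0, -0.96], "angular": [0, 0, 0], "fingers": 1}]}}

```text
time: 8.2
tool_pos: [563.8, -99.8, 209.0]
tcp_rot: [179.7, -0.0, 100.8]
ft_force: [0.1, -0.4, -1.4]
finger_gap: 45.6
grip_force: 51.3
```

```bash
python3 - <<'E'
from h import *
from kin import *
s=sense(); print({k:np.round(s[k],2) for k in ['time','joint_pos','tool_pos','tcp_rot','ft_force','finger_gap','grip_force']}); print(fk(s['joint_pos'])[0].round(1))
p=camera_params('scene'); im=snapshot('scene'); cv2.imwrite('pics/s2.png',im)
c=proj(p,s['tool_pos'])[0].astype(int); print(c); x,y=max(c[0]-60,0),max(c[1]-45,0)
cv2.imwrite('pics/s2c.png',cv2.resize(im[y:y+90,x:x+120],None,fx=5,fy=5,interpolation=2))
for n in ['sheet_mid']:
    rs=[]
    for cam in ['scene','top']:
        if cam=='top': snapshot(cam)
        r=pinpoint(cam,n)
        if r: rs.append(ray(camera_params(cam),r[0]['at'])); print(onz(camera_params(cam),r[0]['at'],2))
    if len(rs)==2: print(tri(rs))
# path
q=s['joint_pos']; R0=Ro.from_euler('xyz',s['tcp_rot'],degrees=True)
for th,pos in [(0,[563,0,207]),(0,[550,100,207]),(-30,[545,150,207]),(-60,[545,200,200]),(-90,[545,277,200]),(-90,[545,277,137])]:
    q,c=ik(np.array(pos),R0*ry(th),q); print(th,pos,q.round(0),round(c,3))
E
```

```text
{'time': np.float64(8.2), 'joint_pos': array([-15.25,   3.62,  91.7 ,   0.13,  84.43, -26.05]), 'tool_pos': array([563.77, -99.78, 209.01]), 'tcp_rot': array([ 1.7972e+02, -1.0000e-02,  1.0079e+02]), 'ft_force': array([ 0.06, -0.4 , -1.41]), 'finger_gap': np.float64(45.61), 'grip_force': np.float64(51.28)}
[563.8 -99.8 209. ]
[255 147]
[545.89283859 313.69382893   2.        ]
[534.65765184 310.26088898   2.        ]
[538.17596412 317.88585872  -9.9767147 ]
0 [563, 0, 207] [ -5.   2.  93.   0.  84. -16.] 0.0
0 [550, 100, 207] [ 5.  2. 94.  0. 84. -6.] 0.0
-30 [545, 150, 207] [ 28.  11.  89. -29.  89.  20.] 0.0
-60 [545, 200, 200] [ 42.  33.  77. -50. 105.  34.] 0.0
-90 [545, 277, 200] [ 49.  61.  55. -71. 124.  32.] 0.0
-90 [545, 277, 137] [ 49.  67.  52. -69. 123.  36.] 0.0
```

View pics/s2c.png

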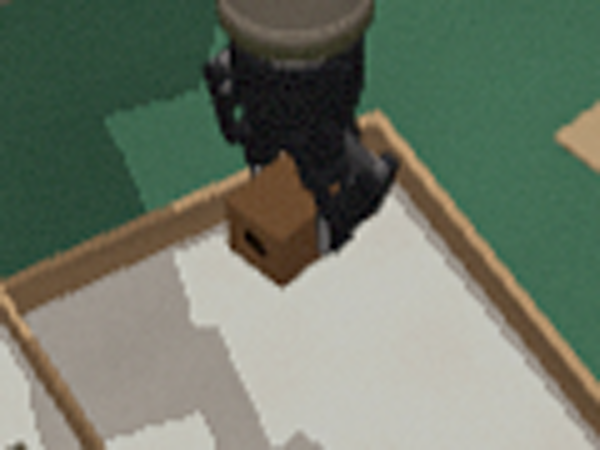

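The hole is confirmed on the −y end (dark spot at about (255,240) in the crop), and the block is held level. Now I'll carry it to the sheet.

>>> {"fn": "step_arm", "kwargs": {"targets": [{"dp": [0.06, 0.01, 0], "angular": [0, 0, 0], "fingers": 1}, {"dp": [0.18, 0.02, 0], "angular": [0, 0, 0], "fingers": 1}, {"dp": [0.33, 0.04, 0], "angular": [0, 0, 0], "fingers": 1}, {"dp": [0.48, 0.06, 0], "angular": [0, -0.01, 0], "fingers": 1}, {"dp": [0.63, 0.08, 0], "angular": [0, -0.03, 0], "fingers": 1}, {"dp": [0.78, 0.1, 0], "angular": [0, -0.06, 0], "fingers": 1}, {"dp": [0.92, 0.11, 0], "angular": [0, -0.09, 0], "fingers": 1}, {"dp": [0.99, 0.12, 0], "angular": [0, -0.12, 0], "fingers": 1}]}}

```text
time: 9.4
tool_pos: [548.4, 101.7, 205.6]
tcp_rot: [179.9, 21.6, 100.9]
ft_force: [-0.2, -0.5, -2.0]
finger_gap: 45.4
grip_force: 51.2
```

```bash
python3 - <<'E'
from h import *
s=sense(); print({k:np.round(s[k],2) for k in ['time','joint_pos','tool_pos','tcp_rot','ft_force','finger_gap','grip_force']})
R=down(100.8)*Ro.from_euler('y',-90,degrees=True); print(R.as_matrix().round(2))
goal([544,286,200],R)
E
```

```text
{'time': np.float64(9.4), 'joint_pos': array([ 18.96,   4.91,  93.42, -21.5 ,  85.16,  10.57]), 'tool_pos': array([548.42, 101.65, 205.62]), 'tcp_rot': array([179.94,  21.64, 100.87]), 'ft_force': array([-0.17, -0.51, -2.02]), 'finger_gap': np.float64(45.35), 'grip_force': np.float64(51.25)}
[[ 0.    0.98  0.19]
 [ 0.    0.19 -0.98]
 [-1.    0.   -0.  ]]
dp [ 0.856  0.152 -0.309] ang [ 0.001 -0.38   0.   ]
```

>>> {"fn": "step_arm", "kwargs": {"targets": [{"dp": [0.06, 0.01, -0.02], "angular": [0, -0.03, 0], "fingers": 1}, {"dp": [0.17, 0.03, -0.06], "angular": [0, -0.08, 0], "fingers": 1}, {"dp": [0.3, 0.053, -0.108], "angular": [0, -0.13, 0], "fingers": 1}, {"dp": [0.42, 0.075, -0.152], "angular": [0, -0.185, 0], "fingers": 1}, {"dp": [0.54, 0.096, -0.195], "angular": [0, -0.24, 0], "fingers": 1}, {"dp": [0.66, 0.117, -0.238], "angular": [0, -0.295, 0], "fingers": 1}, {"dp": [0.78, 0.139, -0.282], "angular": [0, -0.345, 0], "fingers": 1}, {"dp": [0.856, 0.152, -0.309], "angular": [0.001, -0.38, 0], "fingers": 1}]}}

```text
time: 10.4
tool_pos: [543.6, 285.8, 198.4]
tcp_rot: [-38.8, 89.7, -117.9]
ft_force: [0.9, 0.2, -0.3]
finger_gap: 45.8
grip_force: 51.5
```

```bash
python3 - <<'E'
from h import *
s=sense(); print({k:np.round(s[k],2) for k in ['time','joint_pos','tool_pos','tcp_rot','ft_force','finger_gap','grip_force']})
R=down(100.8)*Ro.from_euler('y',-90,degrees=True)
goal([544,286,138],R)
E
```

```text
{'time': np.float64(10.4), 'joint_pos': array([ 49.92,  62.04,  53.52, -70.93, 124.8 ,  31.3 ]), 'tool_pos': array([543.6 , 285.75, 198.4 ]), 'tcp_rot': array([ -38.76,   89.69, -117.94]), 'ft_force': array([ 0.92,  0.23, -0.32]), 'finger_gap': np.float64(45.8), 'grip_force': np.float64(51.52)}
dp [ 0.302  0.003 -0.002] ang [0.    0.001 0.001]
```

>>> {"fn": "step_arm", "kwargs": {"targets": [{"dp": [0.02, 0, 0], "angular": [0, 0, 0], "fingers": 1}, {"dp": [0.07, 0, 0], "angular": [0, 0, 0], "fingers": 1}, {"dp": [0.14, 0, 0], "angular": [0, 0, 0], "fingers": 1}, {"dp": [0.21, 0, 0], "angular": [0, 0, 0], "fingers": 1}, {"dp": [0.27, 0, 0], "angular": [0, 0, 0], "fingers": 1}, {"dp": [0.295, 0, 0], "angular": [0, 0, 0], "fingers": 1}, {"dp": [0.3, 0, 0], "angular": [0, 0, 0], "fingers": 1}, {"dp": [0.3, 0, 0], "angular": [0, 0, 0], "fingers": 1}]}}

```text
time: 11.4
tool_pos: [545.1, 284.1, 141.5]
tcp_rot: [179.7, 89.9, 100.3]
ft_force: [0.5, -0.6, -1.1]
finger_gap: 45.7
grip_force: 51.6
```

```bash
python3 - <<'E'
from h import *
s=sense(); print({k:np.round(s[k],2) for k in ['time','joint_pos','tool_pos','tcp_rot','qd','ft_force','finger_gap','grip_force']})
R=Ro.from_euler('xyz',s['tcp_rot'],degrees=True); print(R.as_matrix().round(3))
L=[]
rs=[]
for n in ['scene','top']:
    p=camera_params(n); im=snapshot(n); c=proj(p,s['tool_pos'])[0].astype(int); x,y=max(c[0]-50,0),max(c[1]-60,0)
    L.append(cv2.resize(im[y:y+120,x:x+100],(400,480),interpolation=2))
    for k in ['block_mid','block_hole','sheet_mid']:
        r=pinpoint(n,k); print(n,k,[(q['conf'],np.round(q['at'],1),onz(p,q['at'],{'block_mid':138,'block_hole':178,'sheet_mid':2}[k]).round(0)) for q in r[:1]])
cv2.imwrite('pics/f.png',np.hstack(L))
E
```

```text
{'time': np.float64(11.4), 'joint_pos': array([ 49.71,  67.56,  50.75, -68.83, 123.62,  34.82]), 'tool_pos': array([545.14, 284.15, 141.47]), 'tcp_rot': array([179.69,  89.88, 100.34]), 'qd': array([ 0.06, -0.37,  0.01, -0.08,  0.02,  0.04]), 'ft_force': array([ 0.54, -0.64, -1.08]), 'finger_gap': np.float64(45.72), 'grip_force': np.float64(51.59)}
[[-0.     0.983  0.185]
 [ 0.002  0.185 -0.983]
 [-1.     0.    -0.002]]
scene block_mid [(0.69, array([347.4, 102.9]), array([540., 302., 138.]))]
scene block_hole [(0.96, array([347.5,  92.2]), array([529., 305., 178.]))]
scene sheet_mid []
top block_mid [(0.86, array([105.5, 224.2]), array([537., 306., 138.]))]
top block_hole [(0.96, array([101.6, 218.3]), array([548., 301., 178.]))]
top sheet_mid [(0.8, array([121.3, 230.3]), array([536., 305.,   2.]))]
```

View pics/f.png

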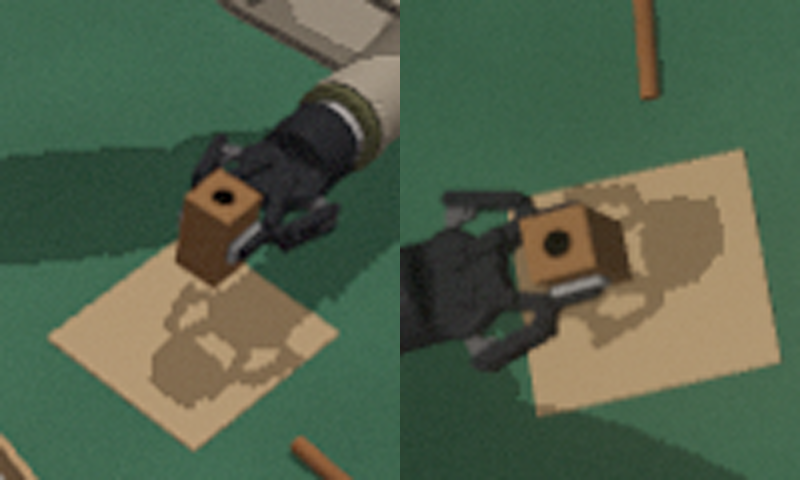

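Hole points up: the dark disc sits at about (224,197) in the left panel and (557,242) in the right. I'll check height and tilt by triangulating it.

```bash
python3 - <<'E'
from h import *
s=sense(); X=[]
ct={'scene':(224/4,197/4),'top':(157/4,242/4)}
b={'scene':[(190,196),(224,168),(262,198),(225,229)],'top':[(118,221),(184,204),(193,270),(128,285)]}
low={'scene':[(178,263),(214,286)],'top':[(228,279),(222,229)]}
P={n:camera_params(n) for n in ct}; off={}
for n in ct:
    c=proj(P[n],s['tool_pos'])[0].astype(int); off[n]=np.array([max(c[0]-50,0),max(c[1]-60,0)]); print(n,off[n],off[n]+ct[n])
print('hole',tri([ray(P[n],off[n]+ct[n]) for n in ct]))
print('topface',tri([ray(P[n],off[n]+np.mean(b[n],0)/4) for n in ct]))
# predicted corners
R=Ro.from_euler('xyz',s['tcp_rot'],degrees=True); c0=R.apply([0,0,-23])+s['tool_pos']; print('c0',c0)
for n in ct:
    for e,k in ((-1,'top'),(1,'bot')):
        Q=[c0+R.apply([e*40,23*i,23*j]) for i,j in ((1,1),(1,-1),(-1,-1),(-1,1))]
        print(n,k,((proj(P[n],Q)-off[n])*4).round(0).tolist())
goal([543,286,132],down(100.8)*Ro.from_euler('y',-90,degrees=True))
E
```

```text
scene [294  45] [350.    94.25]
top [ 62 160] [101.25 220.5 ]
hole [541.75139514 303.18807027 179.11828492]
topface [540.5349195  305.87713029 175.48691378]
c0 [540.82567725 306.65497941 141.38086254]
scene top [[230.0, 221.0], [264.0, 193.0], [221.0, 166.0], [187.0, 194.0]]
scene bot [[217.0, 287.0], [249.0, 259.0], [208.0, 232.0], [175.0, 260.0]]
top top [[175.0, 203.0], [111.0, 220.0], [124.0, 283.0], [188.0, 265.0]]
top bot [[214.0, 221.0], [155.0, 238.0], [167.0, 296.0], [226.0, 280.0]]
dp [ 0.047 -0.008 -0.011] ang [-0.001 -0.001  0.   ]
```

>>> {"fn": "step_arm", "kwargs": {"targets": [{"dp": [0.01, 0, 0], "angular": [0, 0, 0], "fingers": 1}, {"dp": [0.025, 0, 0], "angular": [0, 0, 0], "fingers": 1}, {"dp": [0.035, 0, 0], "angular": [0, 0, 0], "fingers": 1}, {"dp": [0.04, 0, 0], "angular": [0, 0, 0], "fingers": 1}, {"dp": [0.04, 0, 0], "angular": [0, 0, 0], "fingers": 1}, {"dp": [0.04, 0, 0], "angular": [0, 0, 0], "fingers": 1}, {"dp": [0.04, 0, 0], "angular": [0, 0, 0], "fingers": 1}, {"dp": [0.04, 0, 0], "angular": [0, 0, 0], "fingers": 1}]}}

```text
time: 12.8
tool_pos: [545.1, 284.0, 133.3]
tcp_rot: [-168.0, 89.9, 112.6]
ft_force: [0.9, -0.0, -1.9]
finger_gap: 45.5
grip_force: 51.6
```

```bash
python3 -c "
from h import *
s=sense(); print(s['tool_pos'],s['qd'].round(2),s['grip_force'],Ro.from_euler('xyz',s['tcp_rot'],degrees=True).as_matrix()[:,0].round(3)); print(hand_in())"
```

```text
[545.05743197 284.02105806 133.25041475] [-0.06 -0.   -0.03 -0.02  0.03  0.02] 51.594760719453916 [-0.001  0.002 -1.   ]
the job is handed in; nothing more can be done
None
```

I handed the job in at about 13 s: the oak block is gripped and still over the brown paper, hole pointing straight up, its underside about 90 mm above the sheet, and the arm touched only the block.

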